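# Turn the ball dish to the receiving pot

## Robot

A 6-joint arm with a two-finger parallel gripper is mounted at the origin on a cart in front of the work surface, level with it; the furniture and walls round the work are solid. World frame = base frame: x ahead of the robot, y to its left, z up, the work surface at z = 0. Lengths are in m, angles in degrees, forces in N, time in s.
With the tool pointing down it reaches from about 0.35 to 0.875 m from the base axis. Payload 4.2 kg.
Tool frame: the origin (TCP) lies on the front face of the gripper's body, between the roots of the fingers; the fingertips stand 70 mm ahead of it and the grasp point (between the pads) lies 51 mm ahead of it; z points along the fingers, y is the line along which they close (so a half turn about z gives the same grasp; the last joint's range is limited). The gripper opens to 87 mm and grips with 3 to 60 N. Pads are 19 mm wide; open, the fingers measure 117 mm over their backs; the gripper's body (75 mm by 190 mm) begins 51 mm behind the grasp point.
Start: joints at [84.775, 22.042, 0.453, 0, -68.411, -14.817], TCP at [0.214, 0.587, 0.292] pointing down, gripper open.
Joint ranges: [-179.83, 179.83], [-69.29, 118.12], [-61.27, 80.66], [-181.25, 117.63], [-171.15, -9.14], [-177.46, 177.46]. Speed limits (degrees/s): [159.86, 159.86, 180, 180, 180, 180].

## Interface

Orientations are given as a 3x3 rotation matrix whose columns are the frame's x, y, z axes.
In Python, from station import r gives the robot as it stands.
- The arm moves only by the shell command python3 -m pendant 'ROWS' [OPENING]. ROWS is JSON, a list of rows, each a list of 2 entries, a list of its own where there are three numbers: the shift along the tool's x, y, z in mm, then the turn, a rotation vector about the tool's x, y, z in rad. A call has 1 to 10 rows; each row is the pose to reach, as a shift and turn from the pose commanded when the call began, along the tool's axes at that moment; what a row does not reach only later rows make up. A row lasts 1/10 s, in which the tool goes at most 50 mm and 8.59 degrees, less where a joint would pass 70% of its speed; a pose out of reach is approached as far as the arm can. A call with a gripper value outside its range is refused whole. OPENING is the opening, from 0 (shut) to 1 (fully open), set as the call begins (- or left out, the last holds). The fingers move at their own pace and stop on an object; the grip force is fixed at half the most. Time passes only in rows, so rows that repeat a pose let the fingers close. It gives the time, the measured TCP pose, the force, the opening and the grip force at its end, in the units of the state.
- r.sense(): the state, without advancing time (a new reading comes with each control period).
- r.capture(name): name is "side" or "top"; returns a dict with "frame" (384x512x3 uint8, red, green, blue), "vertical_fov" (degrees; the focal length in pixels is half the picture's height over the tangent of half this angle, whatever the lens; pixels are square), "cx", "cy" (the principal point, pixels), "rvec" (rotation vector, rad) and "tvec" (3), from world to camera coordinates, as OpenCV has them. Camera axes: x right, y down, z forward; pixel columns grow to the right and rows downward; lengths in m; the calibration is good to about 2 mm. A picture is of the moment at which its call begins. There is no depth.
- r.finish_job(): hands the job in; it is judged then, once.
The state is a dict: "time_s": time; "joints": joint angles; "joint_velocities": joint speeds; "effort": joint torques, N m; "tcp_pos": TCP position; "ee_rot": TCP orientation; "wrist_force": force on the tool from outside, world axes, zero at the start; "moment": the same for the moment, N m; "gripper_width": opening from 0.0 (shut) to 1.0 (fully open); "gripper_force": force on a finger pad.
Only numpy, scipy, OpenCV 4.12 (cv2) and the standard library are available. Lean on these libraries where they do the work, as an engineer would, in place of code of your own. Each camera call takes 0.05 s, during which the arm holds its last target. There are 200 camera calls.

## Task

Get the steel ball ready for pouring into the receiving pot: first press the pot's lid, which stands proud, fully home. Then lift the ball dish by its bail about 10 cm straight up from its stand and turn it a quarter turn so that its pouring lip points at the pot, keeping it level with the loose ball in the middle of the dish all the time. Finish holding the dish still like that above its stand (do not pour, put it down or let go), and leave the flange, nut and bolt where they are.

Things in the scene. Friction and masses are not known exactly. Their poses are not given: they have to be found in the camera images.
- stand: Fixed round dark steel stand, foot 110 mm across, 25 mm high; its cup (72 mm inside, 5 mm deep, floor 20 mm above the bench) locates the dish's foot. Origin: centre of its underside. At the start the dish has the stand's yaw, lip on the -x side, roughly facing the robot; the pot stands 150 to 165 mm away square to that, on the +y or the -y side.
- dish: Loose round aluminium dish, 0.2 to 0.5 kg, 120 mm across, rim 26 mm high, hollow sloping 9 to 22 degrees, the ball loose in it. A pouring lip 28 mm wide juts out on its -x side to 79 mm from the axis. A stiff 7 mm bail runs over it along its y, uprights 117 mm apart, with a black grip at mid crossbar. Origin: centre of its underside, 20 mm above the bench at the start; z up.
- dish_grip (a point): Centre of the black grip on the bail's crossbar: a block 56 mm long along the dish's y, 16 mm thick along the dish's x, 18 mm high; 90 mm above the dish's underside, on its axis. Gripped with the fingers on its two long sides (closing along the dish's x) its weight hangs below the fingers.
- dish_middle (a point): Middle of the dish's hollow, 10 mm above its underside, on its axis.
- dish_lip (a point): Point in the mouth of the pouring lip, 75 mm from the dish's axis on its -x side, 25 mm above its underside.
- ball_center (a point): Centre of the loose steel ball, 20 mm across, 33 g; at the start it lies in the middle of the dish.
- pot: Fixed round grey receiving pot, 84 mm across, rim 55 mm above the bench; beside the stand, to one side or the other. Origin: centre of its underside on the bench.
- pot_lid (a joint): Height in m by which the pot's lid stands proud of its seat: 6 to 9 mm at the start, 0 when fully home. The lid slides straight down, does not tilt, stays where it is left, needs a push of about 8 N to slide (more when pushed fast) and meets a solid stop when home.
- lid_top (a point): Centre of the upper face of the pot's lid: a flat aluminium ring 90 mm across, 8 mm thick, with a 26 mm ball hole in its middle (so press on the ring, 13 to 45 mm from this point, or on both sides of the hole). When home this face is 63 mm above the bench.
- flange: Loose grey flanged hub with a bore, 62 mm across, 22 mm high, across the stand from the pot. Bystander, leave alone. Origin: centre of its underside.
- nut: Loose hex nut, 29x34x14 mm, on the robot's side of the stand. Bystander. Origin: centre of its underside.
- bolt: Loose hex bolt standing on its head, 24x21x53 mm, behind the stand. Bystander. Origin: centre of its underside.
Things that resemble listed ones, but are neither listed nor needed, are in the scene too. What is meant by the pot is not purple, and is the larger of those in its own colour.

How it is judged (in metres and radians):
On the way, in this order (a step that is already met when the one before it is completed fails the run):
1. the pot's lid is pressed home (within 1.5 mm) while the dish still stands in its stand (value of joint pot_lid below 0.0015 m and z of dish in the frame of stand below 0.028 m), for 0.2 s.
2. the dish is lifted more than 40 mm off its stand by the gripper, level (8 degrees), the ball within 20 mm of its middle (z of dish in the frame of stand above 0.06 m and angle between dish's own z axis and vertical below 0.14 rad and horizontal distance between ball_center and dish_middle below 0.02 m and contact force between the fingers and dish above 1 N), for 0.1 s.
At the end, for the whole second after the job is handed in: The lid is home within 1.5 mm. The gripper holds the dish still, 60 to 180 mm above its seat, within 30 mm of the stand's axis, level within 5 degrees, a quarter turn (within 10 degrees) from its start with the lip towards the pot; the ball lies within 12 mm of its middle (value of joint pot_lid below 0.0015 m and z of dish in the frame of stand between 0.08 and 0.2 m and horizontal distance between dish and stand below 0.03 m and angle between the x axis of dish and the y axis of stand, either way round below 0.18 rad and horizontal distance between dish_lip and lid_top below 0.13 m and angle between dish's own z axis and vertical below 0.09 rad and horizontal distance between ball_center and dish_middle below 0.012 m and distance between ball_center and dish_middle below 0.018 m and contact force between the fingers and dish above 1 N and contact force between dish and stand below 0.1 N and linear speed of dish below 0.03 m/s); the arm keeps its last pose, push and grip.
It fails at once if the ball strays more than 30 mm from the dish's middle (distance between ball_center and dish_middle above 0.033 m).
It fails at once if the dish tilts more than 12 degrees (angle between dish's own z axis and vertical above 0.21 rad).
It fails at once if the flange, nut or bolt is moved more than 20 mm (distance of any of flange, nut, bolt from where it was at the start of the episode above 0.02 m).
It also fails if it takes over 58 s, if anything falls off the work surface, if the arm or the gripper's body presses on something with over 40 N, if the wrist force passes 120 N, or if a joint passes its speed limit or range.

## Working session

There is one attempt and no reset: what is moved stays moved. The work goes in short steps, Python scripts to look and compute and a shell command to move; the robot and the scene stay as the last step left them, time stands still between calls to the robot, and variables do not carry over. Pictures are saved under pics/ and viewed, at most 10 in all, crops included, and the job is handed in when it is done.

```bash
ls; mkdir -p pics; python3 - <<'E'
from station import r
import cv2,pickle
d={}
for n in("side","top"):
    c=r.capture(n);d[n]=c;cv2.imwrite(f"pics/{n}0.png",c["frame"][...,::-1])
    print(n,{k:c[k] for k in c if k!="frame"})
pickle.dump(d,open("c0.pkl","wb"))
s=r.sense();print(s)
E
```

```text
pics
side {'vertical_fov': 54.39366332270146, 'cx': 258.4834580349028, 'cy': 193.8763135874057, 'rvec': array([ 2.08677848, -0.649332  ,  0.36803762]), 'tvec': array([-0.37318529,  0.34028734,  0.53222224])}
top {'vertical_fov': 43.11312875194881, 'cx': 258.2211036748484, 'cy': 193.58145568620347, 'rvec': array([ 2.16487094, -2.17928939,  0.08444039]), 'tvec': array([0.17627701, 0.55808955, 1.34287746])}
{'time_s': 0.1, 'joints': array([ 8.47743762e+01,  2.20893584e+01,  3.87775187e-01, -2.50275726e-02,
       -6.84101350e+01, -1.48193849e+01]), 'joint_velocities': array([-0.00221743, -0.01618714,  0.13972347,  0.03221739, -0.12201452,
        0.04401204]), 'effort': array([-6.59493271e-04, -3.91691208e+01,  1.87934625e+01,  4.23190132e+00,
        1.34722661e-02, -6.60255978e-05]), 'tcp_pos': array([0.21403731, 0.586793  , 0.29123909]), 'ee_rot': array([[ 9.39368448e-01, -3.42908996e-01, -5.82064673e-04],
       [-3.42909473e-01, -9.39366523e-01, -1.90472102e-03],
       [ 1.06373903e-04,  1.98883032e-03, -9.99998017e-01]]), 'wrist_force': array([ 0.39658155,  0.4734719 , -0.01091451]), 'moment': array([-0.03667954, -0.03252082, -0.04035671]), 'gripper_force': 0.0, 'gripper_width': 0.9974069748015685}
```

View pics/top0.png

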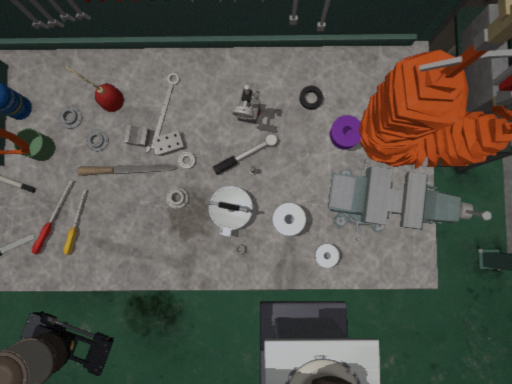

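View pics/side0.png

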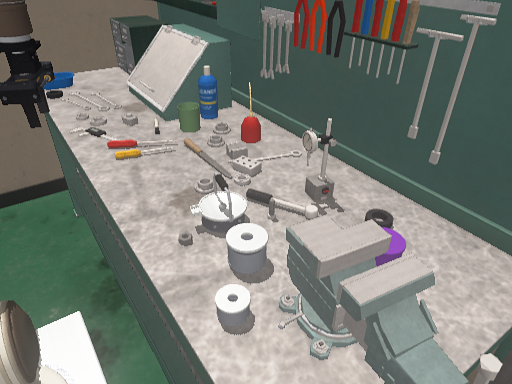

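The top view shows the dish at (231,209) with its lip pointing down at (227,232). The nut is at (241,249), the bolt at (253,171) and the flange at (177,197). There are three pot-like things: large grey (289,219), small grey (327,256) and purple (347,131). The pot is the one at (289,219), because it is the larger grey one and sits beside the stand on the -y side. I'll measure it and confirm in a crop.

```bash
cat > h.py <<'E'
import numpy as np,cv2
def cam(c):
    f=c["frame"].shape[0]/2/np.tan(np.radians(c["vertical_fov"]/2))
    K=np.array([[f,0,c["cx"]],[0,f,c["cy"]],[0,0,1]]);R=cv2.Rodrigues(c["rvec"])[0];return K,R,np.array(c["tvec"])
def ray(c,p,z):
    K,R,t=cam(c);o=-R.T@t;d=R.T@np.linalg.inv(K)@[p[0],p[1],1];return o+d*(z-o[2])/d[2]
def proj(c,P):
    K,R,t=cam(c);q=K@(R@np.array(P)+t);return q[:2]/q[2]
E
python3 - <<'E'
import pickle,cv2,numpy as np
from h import *
d=pickle.load(open("c0.pkl","rb"));c=d["top"];im=c["frame"]
g=cv2.cvtColor(im,cv2.COLOR_RGB2HSV)
m=((g[...,1]<35)&(g[...,2]>185)).astype(np.uint8)
n,l,st,ce=cv2.connectedComponentsWithStats(m)
for i in range(1,n):
    if st[i,4]>150 and st[i,0]>130: print("white",st[i],ce[i].round(1))
k=(im.max(2)<60).astype(np.uint8);k[:190]=0;k[225:]=0;k[:,:205]=0;k[:,262:]=0
n,l,st,ce=cv2.connectedComponentsWithStats(k)
for i in range(1,n):
    if st[i,4]>15:
        ys,xs=np.where(l==i);print("blk",st[i],ce[i],cv2.minAreaRect(np.c_[xs,ys].astype(np.float32)),ray(c,ce[i],.119))
for nm,p,z in(("dishrim",(231,208.5),.046),("lip",(227,232),.046),("lid",(289,219.5),.07),("small",(327,256),.06),("nut",(241,249),.014),("bolt",(253,171),.05),("fl",(177,197),.02)):
    print(nm,ray(c,p,z).round(4))
a=cv2.resize(im[160:275,155:350],None,fx=4,fy=4,interpolation=cv2.INTER_CUBIC);cv2.imwrite("pics/crop.png",a[...,::-1])
E
```

```text
white [274 204  28  31 495] [286.2 220. ]
blk [219 203  20   7  95] [228.54736842 206.09473684] ((228.4423065185547, 206.28846740722656), (19.807729721069336, 5.099019527435303), 11.309932708740234) [0.51870844 0.24955187 0.119     ]
dishrim [0.5165 0.2479 0.046 ]
lip [0.4518 0.259  0.046 ]
lid [0.4843 0.0892 0.07  ]
small [ 0.3851 -0.013   0.06  ]
nut [0.4042 0.2221 0.014 ]
bolt [0.6201 0.1864 0.05  ]
fl [0.5516 0.4025 0.02  ]
```

View pics/crop.png

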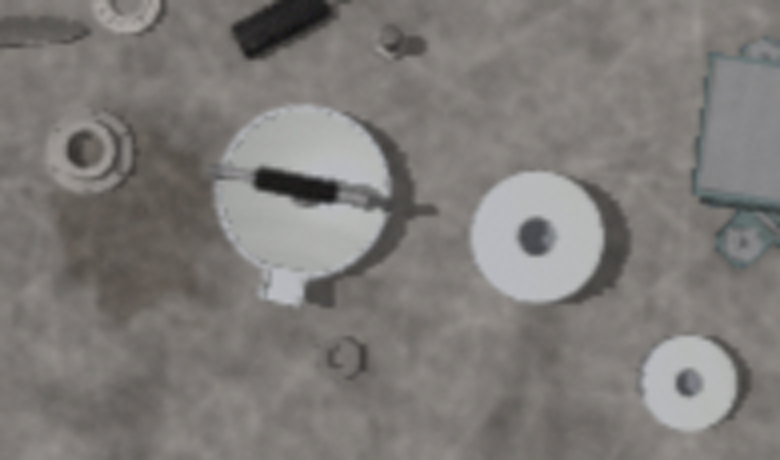

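The crop confirms the pot: the large grey lid with its hole is at crop (537,237), which is pixel (289,219). It is larger than the small grey one at crop (689,383) and beside the dish. The lip is at crop (284,287), and the nut, bolt and flange are where I expected them. Next I'll refine with both views.

```bash
python3 - <<'E'
import pickle
from h import *
d=pickle.load(open("c0.pkl","rb"));T,S=d["top"],d["side"]
def tri(a,b):
    P=[np.c_[cam(c)[1],cam(c)[2]] for c in(T,S)];P=[cam(c)[0]@p for c,p in zip((T,S),P)]
    X=cv2.triangulatePoints(P[0],P[1],np.float64(a),np.float64(b));return (X[:3]/X[3]).ravel()
k=(S["frame"].max(2)<65).astype(np.uint8);m=np.zeros_like(k);m[165:200,205:240]=1
n,l,st,ce=cv2.connectedComponentsWithStats(k*m)
for i in range(1,n):
    if st[i,4]>15: print(st[i],ce[i],"grip",tri((228.5,206.2),ce[i]))
u,v=np.array([-1,1]),0
A=ray(T,(155+254/4,160+180/4),.119);B=ray(T,(155+337/4,160+194/4),.119);print("bail yaw",np.degrees(np.arctan2(*(A-B)[1::-1]))-90,A,B)
for ax,z in(("rim",.046),):
    print("dish c from rim",ray(T,(155+303/4,160+190/4),z),"lip",ray(T,(155+284/4,160+290/4),z))
g=cv2.cvtColor(S["frame"],cv2.COLOR_RGB2HSV)
# lid in side: hole
gray=cv2.cvtColor(S["frame"],cv2.COLOR_RGB2GRAY)[228:245,235:260];ys,xs=np.where(gray<110);print("side hole",xs.mean()+235,ys.mean()+228,len(xs))
gt=cv2.cvtColor(T["frame"],cv2.COLOR_RGB2GRAY)[210:229,280:299];ys,xs=np.where(gt<140);print("top hole",xs.mean()+280,ys.mean()+210,len(xs))
gt=cv2.cvtColor(T["frame"],cv2.COLOR_RGB2GRAY)
m=(gt>190).astype(np.uint8)
for c in cv2.findContours(m,0,2)[0]:
    if cv2.contourArea(c)>300: (x,y),r=cv2.minEnclosingCircle(c);print("circ",x,y,r,ray(T,(x,y),.07))
print(tri((289.2,219.2),(247,236)))
E
```

```text
bail yaw -9.962239012666473 [0.52175867 0.27587209 0.119     ] [0.5122167  0.22154754 0.119     ]
dish c from rim [0.51931117 0.24862345 0.046     ] lip [0.45044003 0.26180365 0.046     ]
side hole nan nan 0
top hole 288.5 218.64705882352942 68
[0.48561536 0.0884438  0.07268234]<stdin>:17: RuntimeWarning: Mean of empty slice.
  ret = ret.dtype.type(ret / rcount)
```

```bash
cat > go.py <<'E'
import sys,numpy as np
from scipy.spatial.transform import Rotation as Ro
from station import r
s=r.sense();R=np.array(s["ee_rot"]);x,y,z,psi=map(float,sys.argv[1:5])
p=np.radians(psi);G=np.array([[np.cos(p),np.sin(p),0],[np.sin(p),-np.cos(p),0],[0,0,-1]])
print("shift mm",(R.T@(np.array([x,y,z])-s["tcp_pos"])*1000).round(1),"rot",Ro.from_matrix(R.T@G).as_rotvec().round(4))
print("t",s["time_s"],s["tcp_pos"].round(4),"F",s["wrist_force"].round(2),"g",s["gripper_width"],s["gripper_force"],"j",s["joints"].round(1))
E
python3 go.py .485 .089 .25 -100.5
```

```text
shift mm [425.2 374.6  42. ] rot [ 0.0016 -0.0015  1.404 ]
t 0.1 [0.214  0.5868 0.2912] F [ 0.4   0.47 -0.01] g 0.9974069748015685 0.0 j [ 84.8  22.1   0.4  -0.  -68.4 -14.8]
```

```bash
python3 -m pendant '[[[35,31,2],[0,0,0.12]],[[71,62,4],[0,0,0.24]],[[106,94,6],[0,0,0.36]],[[142,125,8],[0,0,0.48]],[[177,156,10],[0,0,0.6]],[[213,187,12],[0,0,0.72]],[[248,218,14],[0,0,0.84]],[[283,250,16],[0,0,0.96]],[[319,281,18],[0,0,1.08]],[[345,305,20],[0,0,1.17]]]' 0.5; python3 go.py .485 .089 .25 -100.5
```

```text
time_s: 1.1
tcp_pos: [0.4342, 0.18, 0.272]
ee_rot: [[0.046, -0.999, -0.0], [-0.999, -0.046, -0.0], [0.0, 0.0, -1.0]]
wrist_force: [0.2, 0.1, 0.3]
gripper_width: 0.5
gripper_force: 0.0
shift mm [ 93.2 -46.6  22. ] rot [ 0.0004 -0.0004  0.2289]
t 1.1 [0.4342 0.18   0.272 ] F [0.19 0.09 0.34] g 0.4997711765888143 0.0 j [ 42.4   7.9 -22.2  -0.  -59.9 -39.8]
```

```bash
python3 -m pendant '[[[31,-16,7],[0,0,0.08]],[[62,-31,14],[0,0,0.15]],[[93,-47,22],[0,0,0.23]],[[93,-47,60],[0,0,0.23]],[[93,-47,90],[0,0,0.23]],[[93,-47,112],[0,0,0.23]],[[93,-47,112],[0,0,0.23]],[[93,-47,112],[0,0,0.23]]]'; python3 go.py .485 .089 .145 -100.5; python3 - <<'E'
from station import r
import cv2
from h import *
c=r.capture("side");cv2.imwrite("pics/s1.png",cv2.resize(c["frame"][120:300,150:330],None,fx=3,fy=3)[...,::-1])
E
```

```text
time_s: 1.9
tcp_pos: [0.4857, 0.0919, 0.1604]
ee_rot: [[-0.178, -0.984, -0.0], [-0.984, 0.178, -0.001], [0.001, 0.0, -1.0]]
wrist_force: [0.2, -0.0, 0.3]
gripper_width: 0.5
gripper_force: 0.0
shift mm [ 3.   0.1 15.4] rot [ 0.0002 -0.0006  0.0047]
t 1.9 [0.4857 0.0919 0.1604] F [ 0.19 -0.03  0.27] g 0.5003244714401851 0.0 j [ 29.6  17.8 -27.8   0.  -44.4 -39.8]
```

View pics/s1.png

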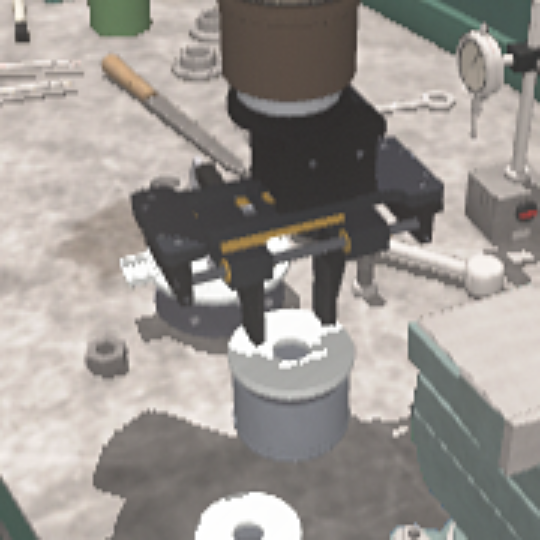

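The fingers (crop (255,330) and (325,315)) straddle the lid's hole at crop (290,348), clear of the dish. I'll press slowly.

```bash
python3 -m pendant '[[[3,0,6],[0,0,0]],[[3,0,12],[0,0,0]],[[3,0,16],[0,0,0]],[[3,0,18],[0,0,0]],[[3,0,20],[0,0,0]],[[3,0,21],[0,0,0]],[[3,0,22],[0,0,0]],[[3,0,23],[0,0,0]],[[3,0,24],[0,0,0]],[[3,0,24],[0,0,0]]]'; python3 go.py .485 .089 .133 -100.5
```

```text
time_s: 2.95
tcp_pos: [0.4847, 0.0889, 0.137]
ee_rot: [[-0.178, -0.984, -0.0], [-0.984, 0.178, -0.0], [0.0, 0.0, -1.0]]
wrist_force: [-2.3, 0.2, 6.5]
gripper_width: 0.497
gripper_force: 3.2
shift mm [-0.2 -0.3  4. ] rot [ 0.0002 -0.0005  0.0047]
t 2.95 [0.4847 0.0889 0.137 ] F [-2.33  0.16  6.53] g 0.4967996594554187 3.1579599507313105 j [ 29.3  19.7 -29.4   0.  -40.9 -39.6]
```

In contact and sliding. I'll push on to the stop.

```bash
python3 -m pendant '[[[0,0,1],[0,0,0]],[[0,0,2],[0,0,0]],[[0,0,3],[0,0,0]],[[0,0,4],[0,0,0]],[[0,0,4.5],[0,0,0]],[[0,0,4.5],[0,0,0]]]'; python3 go.py .485 .089 .133 -100.5
```

```text
time_s: 3.55
tcp_pos: [0.4847, 0.0889, 0.1331]
ee_rot: [[-0.178, -0.984, -0.0], [-0.984, 0.178, -0.001], [0.001, 0.0, -1.0]]
wrist_force: [-4.0, -0.8, 10.7]
gripper_width: 0.5
gripper_force: 5.2
shift mm [-0.2 -0.3  0.1] rot [ 0.0001 -0.0006  0.0048]
t 3.55 [0.4847 0.0889 0.1331] F [-3.98 -0.79 10.7 ] g 0.49951130635952995 5.2231806541385595 j [ 29.3  20.  -29.7   0.  -40.3 -39.6]
```

```bash
python3 -m pendant '[[[0,0,0.7],[0,0,0]],[[0,0,1.4],[0,0,0]],[[0,0,2],[0,0,0]],[[0,0,2],[0,0,0]],[[0,0,2],[0,0,0]]]'; python3 go.py .485 .089 .133 -100.5
```

```text
time_s: 4.05
tcp_pos: [0.4847, 0.0889, 0.133]
ee_rot: [[-0.177, -0.984, 0.0], [-0.984, 0.177, -0.001], [0.001, -0.0, -1.0]]
wrist_force: [-8.7, -0.6, 23.7]
gripper_width: 0.501
gripper_force: 12.0
shift mm [-0.1 -0.2 -0. ] rot [-0.0004 -0.0007  0.0056]
t 4.05 [0.4847 0.0889 0.133 ] F [-8.74 -0.58 23.66] g 0.5010131742787617 11.966667847009376 j [ 29.3  20.  -29.7   0.1 -40.3 -39.6]
```

The force doubled with no further travel, so the lid is on its stop. I'll go up, open, and re-measure.

```bash
python3 -m pendant '[[[0,0,-5],[0,0,0]],[[0,0,-30],[0,0,0]],[[0,0,-70],[0,0,0]],[[0,0,-115],[0,0,0]],[[0,-60,-120],[0,0,0]],[[0,-100,-120],[0,0,0]],[[0,-100,-120],[0,0,0]]]' 0.5; python3 - <<'E'
from station import r
import cv2,pickle
d={n:r.capture(n) for n in("side","top")};pickle.dump(d,open("c1.pkl","wb"))
a=[cv2.resize(d["side"]["frame"][160:280,160:290],None,fx=3,fy=3,interpolation=2),cv2.resize(d["top"]["frame"][170:290,180:310],None,fx=3,fy=3,interpolation=2)]
cv2.imwrite("pics/c1.png",cv2.hconcat(a)[...,::-1])
E
python3 go.py .518 .249 .24 -100.5
```

```text
time_s: 4.75
tcp_pos: [0.5879, 0.0707, 0.2488]
ee_rot: [[-0.18, -0.984, 0.002], [-0.984, 0.18, -0.0], [-0.0, -0.002, -1.0]]
wrist_force: [-1.1, 0.4, -0.1]
gripper_width: 0.501
gripper_force: 0.0
shift mm [-163.6   96.4    8.3] rot [ 0.0023 -0.001   0.0027]
t 4.85 [0.5835 0.0708 0.2483] F [ 0.35 -0.44 -0.65] g 0.4996949865309269 0.0 j [ 22.7  20.5  -8.6  -0.  -61.1 -33. ]
```

View pics/c1.png

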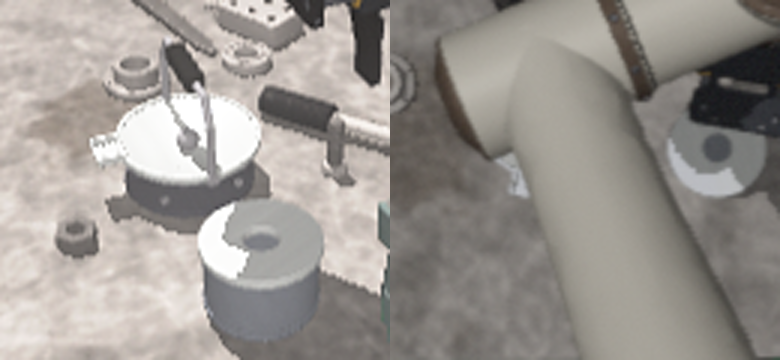

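The side view (left) shows the lid close on the pot with its hole at crop (262,240), the ball mid-dish at crop (187,138), and the grip centred at crop (184,64), which is pixel (221.3,181.3). I'll triangulate the grip against the first top view.

```bash
python3 - <<'E'
import pickle
from h import *
T=pickle.load(open("c0.pkl","rb"))["top"];S=pickle.load(open("c1.pkl","rb"))["side"]
P=[cam(c)[0]@np.c_[cam(c)[1],cam(c)[2]] for c in(T,S)]
X=cv2.triangulatePoints(P[0],P[1],np.float64((228.5,206.2)),np.float64((221.3,181.3)));print((X[:3]/X[3]).ravel())
print(ray(T,(228.5,206.2),.115), ray(S,(221.3,181.3),.11))
for P3 in((.518,.249,.11),(.519,.249,.046)): print(proj(S,P3),proj(T,P3))
# ends of grip in side view
a=ray(S,(160+168/3,160+45/3),.112);b=ray(S,(160+200/3,160+83/3),.112);print(a,b,np.degrees(np.arctan2(*(a-b)[1::-1]))-90)
E
```

```text
[0.51945784 0.24977735 0.1127864 ]
[0.51868119 0.24995964 0.115     ] [0.52272219 0.25316604 0.11      ]
[220.46923006 182.65294185] [228.99859022 206.57203155]
[221.86100994 204.40487809] [230.61412969 207.61323933]
[0.525117   0.28267645 0.112     ] [0.51739483 0.21933214 0.112     ] -6.950512709332415
```

```bash
python3 -m pendant '[[[-41,24,0],[0,0,0]],[[-82,48,0],[0,0,0]],[[-123,72,0],[0,0,0]],[[-150,90,0],[0,0,0]],[[-164,96,0],[0,0,0]],[[-164,96,0],[0,0,0]],[[-164,96,0],[0,0,0]],[[-164,96,0],[0,0,0]]]' 1; python3 go.py .519 .2495 .162 -100.5
```

```text
time_s: 5.65
tcp_pos: [0.518, 0.2485, 0.2497]
ee_rot: [[-0.179, -0.984, -0.0], [-0.984, 0.179, -0.0], [0.0, 0.0, -1.0]]
wrist_force: [0.2, -0.8, 0.1]
gripper_width: 0.99
gripper_force: 0.0
shift mm [-1.2 -0.8 87.7] rot [ 0.0003 -0.0004  0.003 ]
t 5.65 [0.518  0.2485 0.2497] F [ 0.23 -0.77  0.09] g 0.9900699280965798 0.0 j [ 41.8  19.1 -10.4   0.  -60.5 -52.1]
```

```bash
python3 -m pendant '[[[-1,-1,15],[0,0,0]],[[-1,-1,35],[0,0,0]],[[-1,-1,55],[0,0,0]],[[-1,-1,70],[0,0,0]],[[-1,-1,80],[0,0,0]],[[-1,-1,86],[0,0,0]],[[-1,-1,88],[0,0,0]],[[-1,-1,88],[0,0,0]]]' 1; python3 go.py .519 .2495 .162 -100.5;  python3 - <<'E'
from station import r
import cv2
c=r.capture("side");cv2.imwrite("pics/s2.png",cv2.resize(c["frame"][120:260,150:310],None,fx=4,fy=4,interpolation=2)[...,::-1])
E
```

```text
time_s: 6.45
tcp_pos: [0.5195, 0.2503, 0.162]
ee_rot: [[-0.178, -0.984, 0.001], [-0.984, 0.178, 0.0], [-0.0, -0.0, -1.0]]
wrist_force: [0.0, 0.1, 0.2]
gripper_width: 1.0
gripper_force: 0.0
shift mm [0.9 0.3 0. ] rot [-0.0005  0.0003  0.004 ]
t 6.45 [0.5195 0.2503 0.162 ] F [0.04 0.06 0.23] g 1.0002654045161092 0.0 j [ 41.8  24.5 -16.3   0.  -49.2 -52.1]
```

View pics/s2.png

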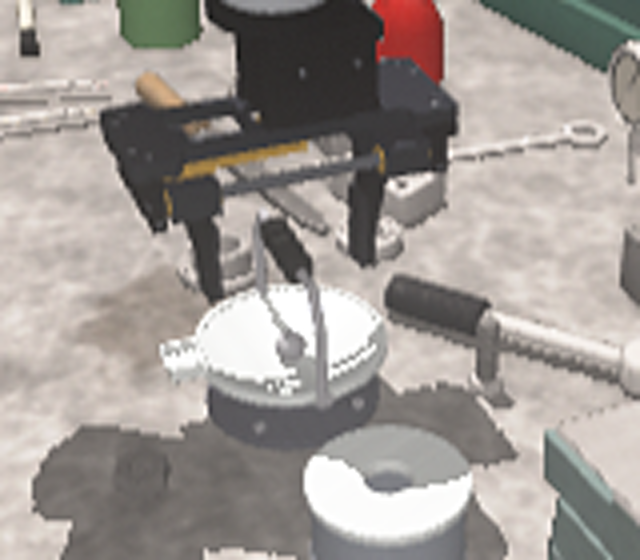

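The fingers (tips at crop (215,295) and (365,260)) straddle the black grip at crop (285,248), and the ball is mid-dish. Closing now.

```bash
python3 -m pendant '[[[0,0,0],[0,0,0]],[[0,0,0],[0,0,0]],[[0,0,0],[0,0,0]],[[0,0,0],[0,0,0]],[[0,0,0],[0,0,0]],[[0,0,0],[0,0,0]],[[0,0,0],[0,0,0]],[[0,0,0],[0,0,0]]]' 0; python3 go.py .519 .2495 .162 -100.5
```

```text
time_s: 7.3
tcp_pos: [0.5192, 0.2504, 0.1617]
ee_rot: [[-0.178, -0.984, -0.0], [-0.984, 0.178, -0.0], [0.0, 0.0, -1.0]]
wrist_force: [-0.2, 0.3, -0.3]
gripper_width: 0.359
gripper_force: 0.0
shift mm [ 0.9  0.  -0.3] rot [ 0.     -0.0001  0.0043]
t 7.3 [0.5192 0.2504 0.1617] F [-0.18  0.35 -0.31] g 0.3589028355117814 0.0 j [ 41.8  24.6 -16.3   0.  -49.1 -52.1]
```

```bash
python3 -m pendant '[[[0,0,0],[0,0,0]],[[0,0,0],[0,0,0]],[[0,0,0],[0,0,0]],[[0,0,0],[0,0,0]],[[0,0,0],[0,0,0]],[[0,0,0],[0,0,0]],[[0,0,0],[0,0,0]],[[0,0,0],[0,0,0]]]'; python3 go.py .519 .2495 .162 -100.5
```

```text
time_s: 8.1
tcp_pos: [0.5192, 0.2505, 0.1617]
ee_rot: [[-0.178, -0.984, 0.0], [-0.984, 0.178, 0.0], [-0.0, -0.0, -1.0]]
wrist_force: [0.7, 1.0, -1.4]
gripper_width: 0.179
gripper_force: 29.8
shift mm [ 1.   0.1 -0.3] rot [-0.0001  0.0002  0.0042]
t 8.1 [0.5192 0.2505 0.1617] F [ 0.73  0.98 -1.37] g 0.17934654925044516 29.835732579231262 j [ 41.8  24.6 -16.3  -0.  -49.1 -52.1]
```

It is gripped at 15.6 mm. Next, a gentle lift.

```bash
python3 -m pendant '[[[0,0,-1],[0,0,0]],[[0,0,-3],[0,0,0]],[[0,0,-6],[0,0,0]],[[0,0,-10],[0,0,0]],[[0,0,-15],[0,0,0]],[[0,0,-20],[0,0,0]],[[0,0,-24],[0,0,0]],[[0,0,-27],[0,0,0]],[[0,0,-29],[0,0,0]],[[0,0,-30],[0,0,0]]]'; python3 go.py .519 .2495 .262 -100.5;  python3 - <<'E'
from station import r
import cv2
c=r.capture("side");cv2.imwrite("pics/s3.png",cv2.resize(c["frame"][120:260,150:310],None,fx=4,fy=4,interpolation=2)[...,::-1])
E
```

```text
time_s: 9.1
tcp_pos: [0.5192, 0.2504, 0.192]
ee_rot: [[-0.178, -0.984, 0.0], [-0.984, 0.178, 0.0], [-0.0, -0.0, -1.0]]
wrist_force: [0.8, 0.1, -4.1]
gripper_width: 0.18
gripper_force: 29.8
shift mm [  0.9   0.  -70. ] rot [-0.0001  0.0002  0.0042]
t 9.1 [0.5192 0.2504 0.192 ] F [ 0.83  0.1  -4.09] g 0.18041874849032802 29.83714012429118 j [ 41.8  22.6 -14.4  -0.  -53.  -52.1]
```

View pics/s3.png

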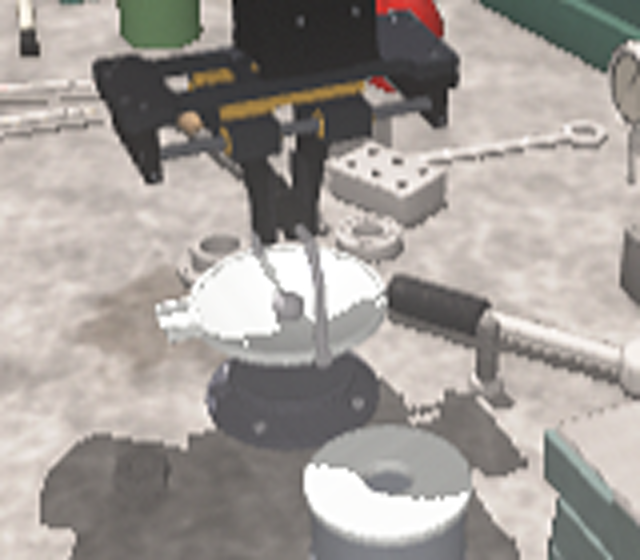

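The dish is off the stand and level: lip, ball, bail foot and rim all rose about 40 crop pixels. The ball is still central at crop (290,305). I'll keep lifting.

```bash
python3 -m pendant '[[[0,0,-2],[0,0,0]],[[0,0,-7],[0,0,0]],[[0,0,-15],[0,0,0]],[[0,0,-25],[0,0,0]],[[0,0,-36],[0,0,0]],[[0,0,-47],[0,0,0]],[[0,0,-57],[0,0,0]],[[0,0,-64],[0,0,0]],[[0,0,-68],[0,0,0]],[[0,0,-70],[0,0,0]]]'; python3 -m pendant '[[[0,0,0],[0,0,-0.01]],[[0,0,0],[0,0,-0.03]],[[0,0,0],[0,0,-0.06]],[[0,0,0],[0,0,-0.1]],[[0,0,0],[0,0,-0.15]],[[0,0,0],[0,0,-0.2]],[[0,0,0],[0,0,-0.25]],[[0,0,0],[0,0,-0.3]],[[0,0,0],[0,0,-0.35]],[[0,0,0],[0,0,-0.4]]]';  python3 -m pendant '[[[0,0,0],[0,0,-0.05]],[[0,0,0],[0,0,-0.1]],[[0,0,0],[0,0,-0.15]],[[0,0,0],[0,0,-0.2]],[[0,0,0],[0,0,-0.25]],[[0,0,0],[0,0,-0.3]],[[0,0,0],[0,0,-0.35]],[[0,0,0],[0,0,-0.4]],[[0,0,0],[0,0,-0.45]],[[0,0,0],[0,0,-0.5]]]'; python3 go.py .519 .2495 .262 -10.5;  python3 - <<'E'
from station import r
import cv2
c=r.capture("side");cv2.imwrite("pics/s4.png",cv2.resize(c["frame"][80:260,150:310],None,fx=3,fy=3,interpolation=2)[...,::-1])
E
```

```text
time_s: 10.15
tcp_pos: [0.5192, 0.2504, 0.2622]
ee_rot: [[-0.178, -0.984, 0.0], [-0.984, 0.178, 0.0], [-0.0, -0.0, -1.0]]
wrist_force: [0.5, -0.2, -5.5]
gripper_width: 0.179
gripper_force: 29.8
time_s: 11.15
tcp_pos: [0.519, 0.2503, 0.2611]
ee_rot: [[0.222, -0.975, -0.001], [-0.975, -0.222, -0.001], [0.001, 0.001, -1.0]]
wrist_force: [0.5, -0.0, -4.4]
gripper_width: 0.178
gripper_force: 29.8
time_s: 12.15
tcp_pos: [0.519, 0.2503, 0.2611]
ee_rot: [[0.662, -0.749, -0.001], [-0.749, -0.662, -0.001], [-0.0, 0.001, -1.0]]
wrist_force: [0.5, 0.7, -3.6]
gripper_width: 0.177
gripper_force: 29.8
shift mm [ 0.6  0.5 -0.9] rot [ 1.100e-03  5.000e-04 -6.637e-01]
t 12.15 [0.519  0.2503 0.2611] F [ 0.46  0.71 -3.57] g 0.17704632814824864 29.837067313492298 j [ 41.8  18.7  -9.2  -0.  -62.1  -0.4]
```

View pics/s4.png

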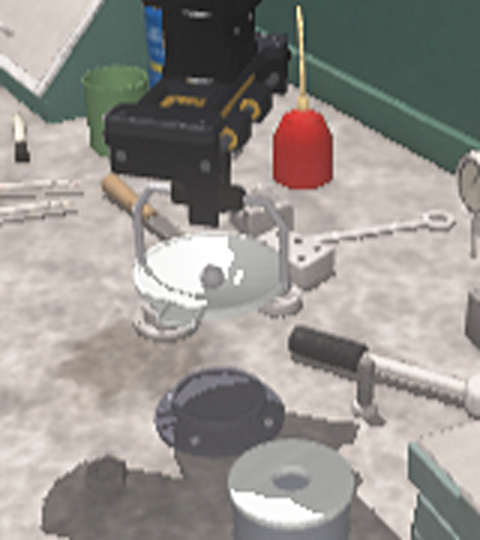

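The dish is level and partly turned, with the ball still in the middle at crop (212,276). I'll finish the turn with a soft stop.

```bash
python3 -m pendant '[[[0,0,0],[0,0,-0.04]],[[0,0,0],[0,0,-0.09]],[[0,0,0],[0,0,-0.14]],[[0,0,0],[0,0,-0.19]],[[0,0,0],[0,0,-0.24]],[[0,0,0],[0,0,-0.29]],[[0,0,0],[0,0,-0.34]],[[0,0,0],[0,0,-0.39]],[[0,0,0],[0,0,-0.44]],[[0,0,0],[0,0,-0.48]]]'; python3 -m pendant '[[[0,0,0],[0,0,-0.04]],[[0,0,0],[0,0,-0.08]],[[0,0,0],[0,0,-0.12]],[[0,0,0],[0,0,-0.15]],[[0,0,0],[0,0,-0.17]],[[0,0,0],[0,0,-0.18]],[[0,0,0],[0,0,-0.185]],[[0,0,0],[0,0,-0.185]],[[0,0,0],[0,0,-0.185]],[[0,0,0],[0,0,-0.185]]]';  python3 -m pendant '[[[0,0,0],[0,0,0]],[[0,0,0],[0,0,0]],[[0,0,0],[0,0,0]],[[0,0,0],[0,0,0]],[[0,0,0],[0,0,0]],[[0,0,0],[0,0,0]],[[0,0,0],[0,0,0]],[[0,0,0],[0,0,0]],[[0,0,0],[0,0,0]],[[0,0,0],[0,0,0]]]' >/dev/null; python3 go.py .519 .2495 .262 -10.5;  python3 - <<'E'
from station import r
import cv2
d={n:r.capture(n) for n in("side","top")}
a=[cv2.resize(d["side"]["frame"][110:290,160:290],None,fx=3,fy=3,interpolation=2),cv2.resize(d["top"]["frame"][140:320,180:310],None,fx=3,fy=3,interpolation=2)]
cv2.imwrite("pics/c5.png",cv2.hconcat(a)[...,::-1])
from h import *
print(proj(d["side"],(.519,.25,.13)))
E
```

```text
time_s: 13.2
tcp_pos: [0.519, 0.2503, 0.2612]
ee_rot: [[0.933, -0.36, -0.001], [-0.36, -0.933, -0.001], [-0.001, 0.001, -1.0]]
wrist_force: [-0.5, -0.9, -5.0]
gripper_width: 0.18
gripper_force: 29.8
time_s: 14.2
tcp_pos: [0.5192, 0.2504, 0.2618]
ee_rot: [[0.983, -0.184, 0.0], [-0.184, -0.983, 0.0], [0.0, -0.0, -1.0]]
wrist_force: [0.3, 0.8, -3.7]
gripper_width: 0.176
gripper_force: 29.8
shift mm [-0.   0.9 -0.3] rot [ 0.     -0.     -0.0015]
t 15.2 [0.5192 0.2504 0.2617] F [ 0.77 -0.06 -3.99] g 0.1772091724346624 29.836879782378674 j [ 41.8  18.7  -9.2   0.  -62.1  37.6]
[220.28028138 175.14619126]
```

View pics/c5.png

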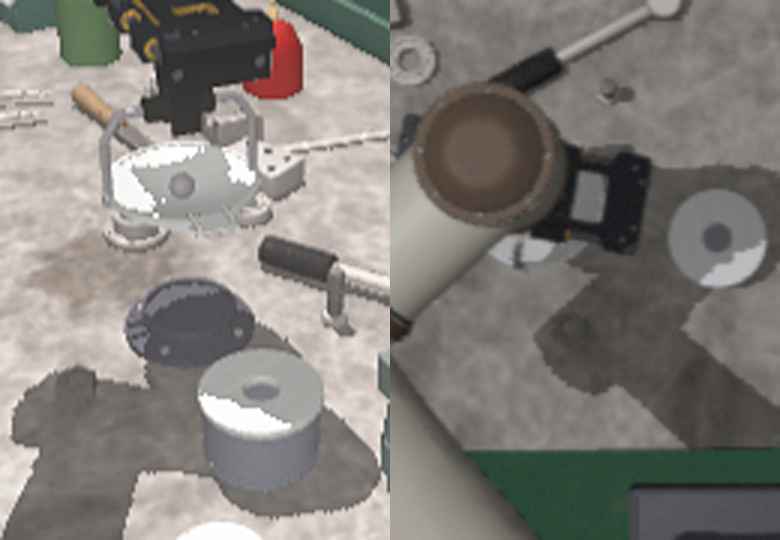

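The ball at crop (181,185) is within about 1 px of the expected middle. The dish is level, the lip at crop (212,222) points at the pot, and the bystanders are in place. Handing in.

```bash
python3 -c "
from station import r
print(r.finish_job())"
```

```text
the job is handed in; nothing more can be done
None
```

I pressed the pot's lid home, lifted the dish 10 cm and turned it a quarter turn, lip to the pot, ball central by the last camera check, and handed the job in holding it still; no verdict was returned.

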